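# Count to the third gap and push the pressing weight home

## Robot

A 7-joint arm with a two-finger parallel gripper is mounted at the origin on the work surface. World frame = base frame: x ahead of the robot, y to its left, z up, the work surface at z = 0. Lengths are in m, angles in rad, forces in N, time in s.
With the tool pointing down it reaches from about 0.425 to 0.825 m from the base axis. Payload 3.6 kg.
Tool frame: the origin (TCP) lies midway between the tips of the shut fingers; the grasp point (between the pads) lies 19 mm behind it; z points along the fingers, y is the line along which they close (so a half turn about z gives the same grasp; the last joint's range is limited). The gripper opens to 93 mm and grips with 3 to 60 N. Pads are 15 mm wide; open, the fingers measure 128 mm over their backs; the gripper's body (75 mm by 188 mm) begins 65 mm behind the grasp point.
Start: joints at [1.268, 0.615, -0.013, 1.423, 0.008, 1.103, -0.04], TCP at [0.178, -0.625, 0.219] pointing down, gripper open.
Joint ranges: [-3.12, 3.12], [-0.3, 2.06], [-1.34, 1.32], [0.26, 2.42], [-1.36, 4.5], [0.01, 1.98], [-2.84, 2.84]. Speed limits (rad/s): [2.79, 2.79, 3.14, 3.14, 3.14, 3.14, 3.14].

## Interface

Orientations are given as [roll, pitch, yaw] about the fixed x, y, z axes, in that order (R = Rz(yaw) Ry(pitch) Rx(roll)).
In Python, from station import get_state, optics, ctrl gives the robot as it stands. The module is installed in compiled form; this text tells all that it offers.
- The arm moves only by the tool move_arm, never from a script. Its argument "rows" is a list of rows, each a list of 3 entries, a list of its own where there are three numbers: the opening, from 0 (shut) to 1 (fully open), then the shift along the tool's x, y, z in cm, then the turn, a rotation vector about the tool's x, y, z in rad. A call has 1 to 12 rows; each row shifts and turns the commanded pose from where the row before left it, along the tool's axes as they then stand; what a row does not reach is not made up. A row lasts 1/10 s, in which the tool goes at most 50 mm and 8.59 degrees, less where a joint would pass 70% of its speed; a pose out of reach is approached as far as the arm can. A call is refused whole if a number of a shift passes 5 or a number of a turn 0.15, either way. A call with a gripper value outside its range is refused whole. The fingers move at their own pace and stop on an object; "force" is the grip in N (left out, the last holds). Time passes only in rows, so rows that do not move let the fingers close. It gives the time, the measured TCP pose, the force, the opening and the grip force at its end, in the units of the state.
- get_state(): the state, without advancing time (a new reading comes with each control period).
- optics.grab_frame(name): name is "scene" or "top" or "wrist"; returns (picture, depth): 384x512x3 uint8, red, green, blue; 384x512 float32, m along the optical axis (not along the pixel's ray), 0 where there is no reading.
- optics.camera_params(name): a dict with "camera_matrix" (3x3 intrinsics, pixels), "extrinsics" (4x4, takes a point from camera to world coordinates). Camera axes: x right, y down, z forward; pixel columns grow to the right and rows downward; lengths in m; the calibration is good to about 2 mm. A picture is of the moment at which its call begins: read the wrist's pose just before it. camera_params takes no time and is no camera call; for the wrist camera it gives the pose at the moment of the call.
- ctrl.job_done(): hands the job in; it is judged then, once.
The state is a dict: "time_s": time; "joint_pos": joint angles; "joint_velocities": joint speeds; "effort": joint torques, N m; "ee_pos": TCP position; "eef_rot": TCP orientation; "force": force on the tool from outside, world axes, zero at the start; "moment": the same for the moment, N m; "grip_width": finger opening in m; "gripper_force": force on a finger pad.
Only numpy, scipy, OpenCV 4.12 (cv2) and the standard library are available. Lean on these libraries where they do the work, as an engineer would, in place of code of your own. Each camera call takes 0.05 s, during which the arm holds its last target. There are 200 camera calls.

## Task

Put the ochre pressing weight away in the third gap from the red end of the divider rack, counting every gap whether full or empty. First count along the white rail with a fingertip, touching the first, second and third tile from the red end one at a time in that order; then slide the weight along the trough as far as needed and push it into that third gap, fully home against the back wall. Only push the weight, never lift or tip it, and leave the other weights, the glue bottle and the glue stick where they are.

Things in the scene. Friction and masses are not known exactly. Their poses are not given: they have to be found in the camera images.
- rack: Fixed wooden divider rack, position and yaw vary. Origin on the table under its middle; x runs from front lip (robot side) to back wall, y along the rack to the left, z up. Floor board 6 mm thick (top at z = 6 mm), 300 mm wide in y. Back wall x = +87 to +99 mm, 50 mm high; on it lies a rail of six white tiles, one to each gap.
- trough (a point): Middle of the trough floor, at rack (-37, 0, 6) mm. The trough is 84 mm wide (rack x = -79 to +5 mm), runs along rack y and is open at both ends and above. Its front lip is 12 mm thick (x = -91 to -79 mm), top at z = 14 mm; its other side is the divider ends.
- gaps (a point): Middle of the line of gap mouths, at rack (+5, 0, 6) mm. Seven dividers 4 mm thick, at rack y = -138 to +138 mm every 46 mm, run from x = +5 mm to the back wall at +87 mm, top at z = 40 mm. They leave six gaps 42 mm wide and 82 mm deep, open to the trough and above, centred at y = +115, +69, +23, -23, -69, -115 mm.
- tile_1: Blank white tile, fixed, 1 of 6 counted from the rack's +y end (its left end seen from the robot), part of the rail over the back of the gap centred at rack y = +115 mm. 26 mm (x) by 43 mm (y), 6 mm thick; origin at the centre of its underside, top 56 mm above the table. 3 mm groove between tiles. Rigid.
- tile_2: Blank white tile, fixed, 2 of 6 counted from the rack's +y end (its left end seen from the robot), part of the rail over the back of the gap centred at rack y = +69 mm. 26 mm (x) by 43 mm (y), 6 mm thick; origin at the centre of its underside, top 56 mm above the table. 3 mm groove between tiles. Rigid.
- tile_3: Blank white tile, fixed, 3 of 6 counted from the rack's +y end (its left end seen from the robot), part of the rail over the back of the gap centred at rack y = +23 mm. 26 mm (x) by 43 mm (y), 6 mm thick; origin at the centre of its underside, top 56 mm above the table. 3 mm groove between tiles. Rigid.
- tile_4: Blank white tile, fixed, 4 of 6 counted from the rack's +y end (its left end seen from the robot), part of the rail over the back of the gap centred at rack y = -23 mm. 26 mm (x) by 43 mm (y), 6 mm thick; origin at the centre of its underside, top 56 mm above the table. 3 mm groove between tiles. Rigid.
- tile_5: Blank white tile, fixed, 5 of 6 counted from the rack's +y end (its left end seen from the robot), part of the rail over the back of the gap centred at rack y = -69 mm. 26 mm (x) by 43 mm (y), 6 mm thick; origin at the centre of its underside, top 56 mm above the table. 3 mm groove between tiles. Rigid.
- tile_6: Blank white tile, fixed, 6 of 6 counted from the rack's +y end (its left end seen from the robot), part of the rail over the back of the gap centred at rack y = -115 mm. 26 mm (x) by 43 mm (y), 6 mm thick; origin at the centre of its underside, top 56 mm above the table. 3 mm groove between tiles. Rigid.
- cap_red: Red block, 30 x 22 x 56 mm, at one end of the white rail (rack x = +86, y = +149 or -149 mm); it marks the end from which gaps are counted. Origin at the centre of its underside, on the table level. Which end it is at varies.
- cap_grey: Grey block of the same size at the other end of the rail.
- weight_ochre: The loose ochre pressing weight with two brown bands, 80 mm long (its x), 33 mm wide (its y), 36 mm high; origin at the centre of its underside. It lies in the rack's trough, its length pointing across the trough, anywhere along it. About 0.4 kg, slides with moderate friction (about 1.5 to 4 N to push on the rack floor). Fully home against the back wall its origin is at rack x = +47 mm, its near end 2 mm inside the divider ends.
- weight_green: Loose dark green weight already in the gap at rack y = +69 or -115 mm; 80 mm long (its x), 33 mm wide (its y), 36 mm high; origin at the centre of its underside. Leave alone.
- weight_grey: Loose grey weight already in the other of these two gaps; 80 mm long (its x), 33 mm wide (its y), 36 mm high; origin at the centre of its underside. Leave alone.
- glue_bottle: Loose white glue bottle with red cap, 52 mm diameter, 120 mm high, standing beside one end of the rack; origin at the centre of its underside. Leave alone.
- glue_stick: Loose glue stick, blue with white cap, 28 mm diameter, 96 mm high, standing beside the other end of the rack; origin at the centre of its underside. Leave alone.
Not all that is in view belongs to the job. Leave any pink or purple look-alike of the weight_ochre alone.

How it is judged:
On the way, in this order (a step that is already met when the one before it is completed fails the run):
1. a finger touches the first white tile from the red end (((y of cap_red in the frame of rack above 0 m and contact force between the fingers and tile_1 above 0.5 N) or (y of cap_red in the frame of rack below 0 m and contact force between the fingers and tile_6 above 0.5 N))), for 0.05 s.
2. a finger touches the second white tile from the red end (((y of cap_red in the frame of rack above 0 m and contact force between the fingers and tile_2 above 0.5 N) or (y of cap_red in the frame of rack below 0 m and contact force between the fingers and tile_5 above 0.5 N))), for 0.05 s.
3. a finger touches the third white tile from the red end (((y of cap_red in the frame of rack above 0 m and contact force between the fingers and tile_3 above 0.5 N) or (y of cap_red in the frame of rack below 0 m and contact force between the fingers and tile_4 above 0.5 N))), for 0.05 s.
4. the ochre weight is pushed home in the third gap from the red end (((y of cap_red in the frame of rack above 0 m and y of weight_ochre in the frame of rack between 0.015 and 0.031 m) or (y of cap_red in the frame of rack below 0 m and y of weight_ochre in the frame of rack between -0.031 and -0.015 m)) and x of weight_ochre in the frame of rack between 0.04 and 0.051 m and z of weight_ochre in the frame of rack below 0.01 m and angle between the x axis of weight_ochre and the x axis of rack, either way round below 0.2 rad and angle between weight_ochre's own z axis and vertical below 0.1 rad), for 0.2 s.
At the end, for the whole second after the job is handed in: The ochre weight lies flat and at rest in the third gap from the red end, within 7 mm of the back wall (near end no more than 5 mm proud of the divider ends) (all of step 4 and linear speed of weight_ochre below 0.02 m/s); the robot touches nothing.
It fails at once if the ochre weight is lifted (more than 15 mm off the rack floor) (height (world z) of weight_ochre above 0.021 m).
It fails at once if the ochre weight is tipped over (more than 30 degrees) (angle between weight_ochre's own z axis and vertical above 0.52 rad).
It fails at once if the green or grey weight is disturbed (moved more than 15 mm or tilted more than 20 degrees) (distance of any of weight_green, weight_grey from where it was at the start of the episode above 0.015 m or angle between any of weight_green, weight_grey's own z axis and vertical above 0.35 rad).
It fails at once if the glue bottle or glue stick is disturbed (moved more than 15 mm or tilted more than 20 degrees) (distance of any of glue_bottle, glue_stick from where it was at the start of the episode above 0.015 m or angle between any of glue_bottle, glue_stick's own z axis and vertical above 0.35 rad).
It also fails if it takes over 51 s, if anything falls off the work surface, if the arm or the gripper's body presses on something with over 40 N, if the wrist force passes 120 N, or if a joint passes its speed limit or range.

## Working session

There is one attempt and no reset: what is moved stays moved. The work goes in short steps, Python scripts to look and compute and a tool call to move; the robot and the scene stay as the last step left them, time stands still between calls to the robot, and variables do not carry over. Pictures are saved under pics/ and viewed, at most 10 in all, crops included, and the job is handed in when it is done.

Besides the shell and the picture viewer there is one more tool, called after "Emit:" as name(argument=value, ...) on one line, values as JSON. move_arm: Moves the arm, as the interface text tells. Its arguments: {"type":"object","properties":{"rows":{"type":"array"},"force":{"type":"number"}},"required":["rows"]}

```bash
mkdir -p pics
python3 - <<'E'
from station import get_state, optics
import cv2, numpy as np
s=get_state(); print(s["time_s"],s["ee_pos"],s["eef_rot"],s["grip_width"])
ims=[]
for n in("top","scene"):
    p,d=optics.grab_frame(n); np.savez(f"{n}.npz",p=p,d=d,**optics.camera_params(n)); cv2.imwrite(f"pics/{n}.png",p[:,:,::-1])
    c=optics.camera_params(n); print(n,c["camera_matrix"].round(1).tolist(),c["extrinsics"].round(3).tolist())
E
```

```text
0.0 [ 0.177449   -0.62450997  0.21750501] [-3.13911198e+00  2.44531947e-05  2.76896456e-01] 0.09330075930715656
top [[354.5, 0.0, 255.9], [0.0, 354.5, 186.1], [0.0, 0.0, 1.0]] [[0.007, -0.995, 0.102, 0.457], [-1.0, -0.008, -0.008, 0.041], [0.009, -0.102, -0.995, 0.759], [0.0, 0.0, 0.0, 1.0]]
scene [[352.6, 0.0, 253.5], [0.0, 352.6, 191.9], [0.0, 0.0, 1.0]] [[0.608, 0.541, -0.581, 0.926], [0.793, -0.394, 0.464, -0.297], [0.022, -0.743, -0.669, 0.519], [0.0, 0.0, 0.0, 1.0]]
```

View pics/top.png

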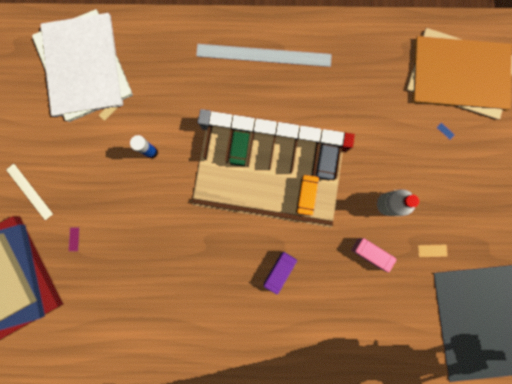

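View pics/scene.png

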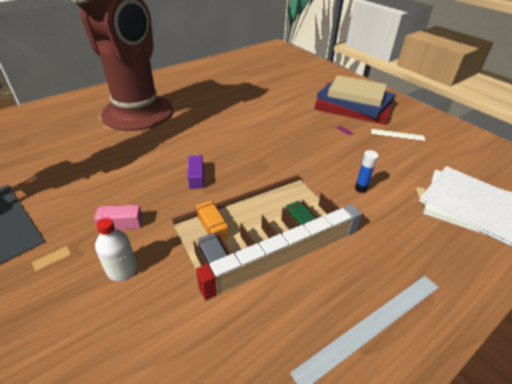

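The top view shows the rack near (270,165), with the red cap on the right at (348,140), the grey cap at (205,118), and ochre in the trough at (309,195). Green is in gap 2 and grey in gap 6, so the target is gap y=-23 (tile_4). The bottle is at (400,203), the stick at (145,147), and the pink and purple look-alikes sit in front of the rack.

```bash
cat > h.py <<'E'
import cv2, numpy as np
def cast(f,uv,z):
    K,T=f["camera_matrix"],f["extrinsics"]
    uv=np.atleast_2d(uv).astype(float)
    r=np.c_[uv,np.ones(len(uv))]@np.linalg.inv(K).T@T[:3,:3].T
    return T[:3,3]+r*((z-T[2,3])/r[:,2])[:,None]
def blob(m,near=None):
    cs,_=cv2.findContours(m.astype(np.uint8),cv2.RETR_EXTERNAL,cv2.CHAIN_APPROX_NONE)
    return max(cs,key=cv2.contourArea)[:,0,:]
def rect(P):
    r=cv2.minAreaRect((P[:,:2]*1000).astype(np.float32))
    b=cv2.boxPoints(r); e=b[1]-b[0]; g=b[2]-b[1]
    l=e if np.hypot(*e)>np.hypot(*g) else g
    return np.array(r[0]),sorted(r[1]),np.degrees(np.arctan2(l[1],l[0]))%180
E
cat > meas.py <<'E'
from h import *
for n,(x0,y0,x1,y1) in dict(top=(190,95,360,230),scene=(165,170,370,300)).items():
    f=np.load(n+".npz"); p=f["p"]; h=cv2.cvtColor(p,cv2.COLOR_RGB2HSV)
    roi=np.zeros(p.shape[:2],bool); roi[y0:y1,x0:x1]=1
    H,S,V=h[...,0],h[...,1],h[...,2]
    ms=dict(white=(S<40)&(V>190),red=((H<5)|(H>174))&(S>170)&(V>80),ochre=(H>8)&(H<24)&(S>190)&(V>190))
    for k,m in ms.items():
        m=m&roi
        if k=="white": m=cv2.morphologyEx(m.astype(np.uint8),cv2.MORPH_CLOSE,np.ones((5,5)))
        if k=="ochre": m=cv2.morphologyEx(m.astype(np.uint8),cv2.MORPH_CLOSE,np.ones((7,7)))
        z=.042 if k=="ochre" else .056
        c=blob(m); cen,sz,a=rect(cast(f,c,z)); d=np.median(cast(f,c,z)[:,2])
        # depth height check
        K,T=f["camera_matrix"],f["extrinsics"]; u,v=c.mean(0).astype(int); dd=f["d"][v,u]
        hz=(T@np.r_[np.linalg.inv(K)@[u,v,1]*dd,1])[:3]
        print(n,k,len(c),cen.round(1),np.round(sz,1),round(a,1),"depth pt",hz.round(3))
E
python3 meas.py
```

```text
top white 283 [648.3  -4.4] [ 25. 272.] 81.3 depth pt [ 0.651 -0.002  0.053]
top red 39 [ 623.6 -150.8] [17.9 28.9] 168.9 depth pt [ 0.625 -0.151  0.053]
top ochre 97 [514.3 -69.8] [29.9 77.8] 169.4 depth pt [ 0.516 -0.068  0.042]
scene white 292 [650.3  -4.2] [ 27.3 273.1] 81.1 depth pt [ 0.646 -0.014  0.054]
scene red 80 [ 641.  -156.8] [24.8 62.5] 156.5 depth pt [ 0.639 -0.156  0.053]
scene ochre 82 [517.9 -73.8] [37.1 76.8] 170.5 depth pt [ 0.52  -0.074  0.042]
```

```bash
cat >> h.py <<'E'
from scipy.spatial.transform import Rotation as R
YAW=-0.1536; RX=np.array([np.cos(YAW),np.sin(YAW)]); RY=np.array([-RX[1],RX[0]])
O=np.array([649.3,-4.3])-86*RX
def torack(w): d=np.array(w)-O; return np.array([d@RX,d@RY])
def toworld(r): return O+r[0]*RX+r[1]*RY
def go(s,rx,ry,z):
    "shift in tool axes, cm, to rack point mm, and yaw error to each tool orientation"
    Rt=R.from_euler("xyz",s["eef_rot"]).as_matrix()
    p=s["ee_pos"]*1000; return (Rt.T@(np.r_[toworld([rx,ry]),z]-p)/10).round(2)
def show(s):
    p=s["ee_pos"]*1000
    print("t",round(s["time_s"],2),"rack",torack(p[:2]).round(1),"z",p[2].round(1),"rpy",np.round(s["eef_rot"],3),"F",np.round(s["force"],1),"w",round(s["grip_width"],4))
E
python3 - <<'E'
from h import *
from station import get_state
f=np.load("top.npz")
print("O",O)
for n,uv,z in[("bottlecap",(411,201),120),("stick",(138,142),96),("frontcornerL",(192,201),10),("frontR",(332,222),10),("ochre",(309,195),42)]:
    print(n,torack(cast(f,uv,z/1000)[0,:2]*1000).round(0))
show(get_state()); print(go(get_state(),86,-115,90))
E
```

```text
O [564.31250427   8.85771898]
bottlecap [ -27. -261.]
stick [  5. 255.]
frontcornerL [-87. 150.]
frontR [ -83. -149.]
ochre [-38. -88.]
t 0.1 rack [-285.4 -685.2] z 217.6 rpy [-3.139  0.     0.277] F [-0.2 -0.3 -0.1] w 0.093
[ 57.54 -36.29  12.84]
```

Emit:
move_arm(rows=[[0,[0,0,0],[0,0,-0.14]],[0,[0,0,0],[0,0,-0.14]],[0,[0,0,0],[0,0,-0.14]],[0,[0,0,0],[0,0,-0.14]],[0,[0,0,0],[0,0,-0.14]],[0,[0,0,0],[0,0,-0.14]],[0,[0,0,0],[0,0,-0.14]],[0,[0,0,0],[0,0,-0.14]],[0,[0,0,0],[0,0,-0.02]],[0,[0,0,0],[0,0,0]]], force=10)

```text
time_s: 1.1
ee_pos: [0.1773, -0.625, 0.2182]
eef_rot: [-3.141, -0.001, 1.414]
force: [0.8, -0.5, 0.8]
grip_width: 0.0176
gripper_force: 0.0
```

Run:
```python
from h import *
from station import get_state
s=get_state(); show(s); print(go(s,86,-115,100), s["joint_pos"])
```

```text
t 1.1 rack [-285.4 -685.6] z 218.2 rpy [-3.141e+00 -1.000e-03  1.414e+00] F [ 0.8 -0.5  0.8] w 0.0176
[57.16 36.98 11.86] [ 1.43683297  0.63238793 -0.31407952  1.4175145   0.20354172  1.1246077
  0.93508684]
```

Emit:
move_arm(rows=[[0,[3.6,2.3,0],[0,0,0]],[0,[3.6,2.3,0],[0,0,0]],[0,[3.6,2.3,0],[0,0,0]],[0,[3.6,2.3,0],[0,0,0]],[0,[3.6,2.3,0],[0,0,0]],[0,[3.6,2.3,0],[0,0,0]],[0,[3.6,2.3,0],[0,0,0]],[0,[3.6,2.3,0],[0,0,0]],[0,[3.6,2.3,0],[0,0,0]],[0,[3.6,2.3,0],[0,0,0]],[0,[3.6,2.3,0],[0,0,0]],[0,[3.6,2.3,0],[0,0,0]]])

```text
time_s: 2.3
ee_pos: [0.5176, -0.2393, 0.2188]
eef_rot: [3.141, 0.0, 1.414]
force: [0.1, -0.7, -0.2]
grip_width: 0.0006
gripper_force: 0.0
```

Emit:
move_arm(rows=[[0,[3.5,2.3,0],[0,0,0]],[0,[3.5,2.3,0],[0,0,0]],[0,[3.5,2.3,0],[0,0,0]],[0,[3.4,2.3,0],[0,0,0]],[0,[0,0,4],[0,0,0]],[0,[0,0,4],[0,0,0]],[0,[0,0,3],[0,0,0]],[0,[0,0,0],[0,0,0]],[0,[0,0,0],[0,0,0]]])

```text
time_s: 3.2
ee_pos: [0.6292, -0.1173, 0.109]
eef_rot: [3.142, -0.0, 1.416]
force: [-0.6, 0.8, 1.0]
grip_width: 0.0009
gripper_force: 0.0
```

Run:
```python
from h import *
from station import get_state,optics
s=get_state(); show(s); print(go(s,86,-115,60), s["joint_pos"].round(2))
p,d=optics.grab_frame("top"); cv2.imwrite("pics/t2.png",cv2.resize(p[60:260,150:450,::-1],None,fx=2,fy=2))
```

```text
t 3.2 rack [  83.4 -114.8] z 109.0 rpy [ 3.142 -0.     1.416] F [-0.6  0.8  1. ] w 0.0009
[-0.02  0.26  4.9 ] [ 0.34  0.73 -0.32  1.57  0.28  0.89 -0.24]
```

View pics/t2.png

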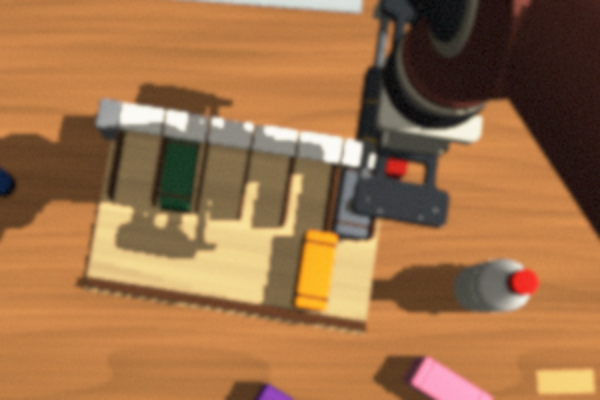

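The gripper hovers over tile 6 next to the red cap, and ochre and the bottle are clear of it. Descending gently.

Emit:
move_arm(rows=[[0,[0,0.2,2.5],[0,0,0]],[0,[0,0,2],[0,0,0]],[0,[0,0,0.4],[0,0,0]],[0,[0,0,0.2],[0,0,0]],[0,[0,0,0.2],[0,0,0]],[0,[0,0,0.1],[0,0,0]],[0,[0,0,0],[0,0,0]]])

```text
time_s: 3.95
ee_pos: [0.632, -0.1178, 0.0564]
eef_rot: [3.139, -0.0, 1.417]
force: [-0.6, 0.1, 5.0]
grip_width: 0.0007
gripper_force: 2.5
```

Emit:
move_arm(rows=[[0,[0,0,0.1],[0,0,0]],[0,[0,0,0],[0,0,0]],[0,[0,0,-1],[0,0,0]],[0,[0,0,-1],[0,0,0]],[0,[2.3,0,0],[0,0,0]],[0,[2.3,0,0],[0,0,0]],[0,[0,0,0],[0,0,0]],[0,[0,0,1],[0,0,0]],[0,[0,0,0.6],[0,0,0]],[0,[0,0,0.3],[0,0,0]],[0,[0,0,0.1],[0,0,0]],[0,[0,0,0],[0,0,0]]])

```text
time_s: 5.15
ee_pos: [0.6372, -0.0744, 0.0564]
eef_rot: [-3.141, 0.002, 1.414]
force: [-5.6, 0.1, 16.8]
grip_width: 0.0006
gripper_force: 8.6
```

Run:
```python
from h import *
from station import get_state
s=get_state(); show(s)
```

```text
t 5.15 rack [ 84.7 -71.1] z 56.4 rpy [-3.141e+00  2.000e-03  1.414e+00] F [-5.6  0.1 16.8] w 0.0006
```

Emit:
move_arm(rows=[[0,[0,0,-1],[0,0,0]],[0,[0,0,-1],[0,0,0]],[0,[2.4,0,0],[0,0,0]],[0,[2.4,0,0],[0,0,0]],[0,[0,0,0],[0,0,0]],[0,[0,0,1],[0,0,0]],[0,[0,0,0.6],[0,0,0]],[0,[0,0,0.3],[0,0,0]],[0,[0,0,0.1],[0,0,0]],[0,[0,0,0],[0,0,0]]])

```text
time_s: 6.15
ee_pos: [0.6445, -0.0273, 0.0563]
eef_rot: [-3.141, 0.003, 1.414]
force: [-5.0, -0.5, 17.8]
grip_width: 0.0001
gripper_force: 8.9
```

Run:
```python
from h import *
from station import get_state
s=get_state(); show(s)
```

```text
t 6.15 rack [ 84.8 -23.5] z 56.3 rpy [-3.141e+00  3.000e-03  1.414e+00] F [-5.  -0.5 17.8] w 0.0001
```

Emit:
move_arm(rows=[[0.27,[0,0,-3],[0,0,0]],[0.27,[0,0,-3.5],[0,0,0]],[0.27,[-2.4,-3,0],[0,0,0]],[0.27,[-2.4,-3,0],[0,0,0]],[0.27,[-2.4,-3,0],[0,0,0]],[0.27,[-2.4,-2.9,0],[0,0,0]],[0.27,[0,0,0],[0,0,0]],[0.27,[0,0,0],[0,0,0]]])

```text
time_s: 6.95
ee_pos: [0.5122, -0.1035, 0.1183]
eef_rot: [-3.141, 0.001, 1.413]
force: [0.4, -0.6, -0.4]
grip_width: 0.0252
gripper_force: 0.0
```

Run:
```python
from h import *
from station import get_state,optics
s=get_state(); show(s); print(go(s,-36,-121,18))
p,d=optics.grab_frame("wrist"); c=optics.camera_params("wrist"); np.savez("wrist.npz",p=p,d=d,**c); cv2.imwrite("pics/w1.png",p[:,:,::-1])
p,d=optics.grab_frame("scene"); cv2.imwrite("pics/s3.png",cv2.resize(p[120:330,70:390,::-1],None,fx=2,fy=2))
h=cv2.cvtColor(p,cv2.COLOR_RGB2HSV);
```

```text
t 6.95 rack [ -34.3 -119. ] z 118.3 rpy [-3.141e+00  1.000e-03  1.413e+00] F [ 0.4 -0.6 -0.4] w 0.0252
[-0.19 -0.16 10.03]
```

View pics/w1.png

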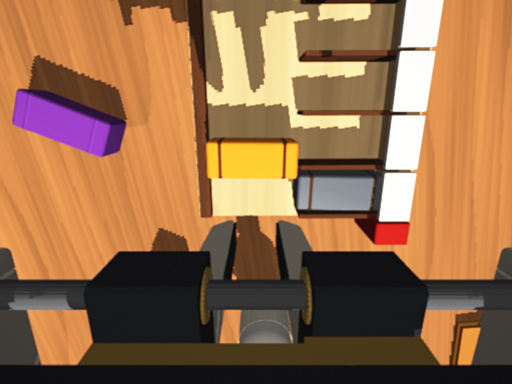

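View pics/s3.png

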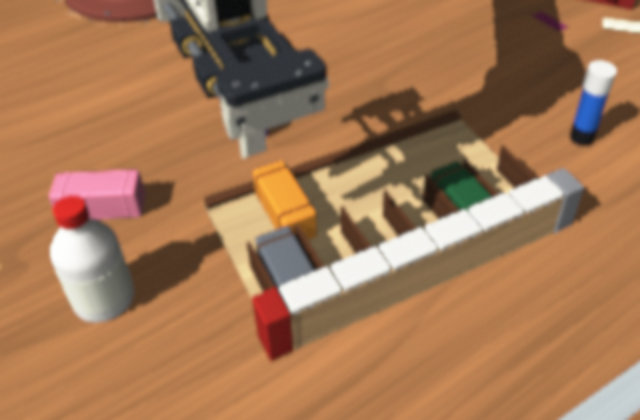

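The wrist view shows ochre square in the trough at (252,158). The fingers at (220,240) and (292,240) are on its red-end side, and grey is in the last gap at (337,190). I'll measure ochre, the rail and the divider ends from this view.

Run:
```python
from h import *
f=np.load("wrist.npz"); p=f["p"]; h=cv2.cvtColor(p,cv2.COLOR_RGB2HSV);H,S,V=cv2.split(h)
m=(H>8)&(H<27)&(S>190)&(V>150); m[:120]=0;m[185:]=0;m[:,:200]=0;m[:,305:]=0
m=cv2.morphologyEx(m.astype(np.uint8),cv2.MORPH_CLOSE,np.ones((7,7)))
c,sz,a=rect(cast(f,blob(m),.042)); print("ochre",torack(c),sz,a-180-np.degrees(YAW))
for n,uv,z in [("lip outer",(190,80),14),("lip inner top",(207,80),14),("lip inner R end",(210,215),14),("divider end",(299,57),40),("divider end2",(299,112),40),("rail L",(409,10),56),("rail R",(440,10),56),("groove65",(415,172),56)]:
    print(n,torack(cast(f,uv,z/1000)[0,:2]*1000).round(1))
```

```text
ochre [-35.37363495 -84.84977123] [31.417034149169922, 79.22161102294922] -0.12989500018899314
lip outer [-90.3 -17.4]
lip inner top [-75.2 -17.4]
lip inner R end [ -78.6 -146.1]
divider end [ 2.4 -2.8]
divider end2 [  4.1 -44.7]
rail L [76.8 25. ]
rail R [98.8 25. ]
groove65 [ 99.2 -92.4]
```

Emit:
move_arm(rows=[[0.27,[-0.2,-0.2,4],[0,0,0]],[0.27,[0,0,4],[0,0,0]],[0.27,[0,0,1.5],[0,0,0]],[0.27,[0,0,0.5],[0,0,0]],[0.27,[0,0,0],[0,0,0]],[0.27,[0.6,0,0],[0,0,0]],[0.27,[0.6,0,0],[0,0,0]],[0.27,[0.4,0,0],[0,0,0]],[0.27,[0.4,0,0],[0,0,0]],[0.27,[0.4,0,0],[0,0,0]],[0.27,[0.4,0,0],[0,0,0]]])

```text
time_s: 8.15
ee_pos: [0.5152, -0.0772, 0.0195]
eef_rot: [3.14, 0.003, 1.415]
force: [-0.9, -5.1, 4.4]
grip_width: 0.0251
gripper_force: 2.7
```

```bash
cat > och.py <<'E'
from h import *
from station import get_state,optics
s=get_state(); show(s)
for n in("wrist","scene"):
    c=optics.camera_params(n); p,d=optics.grab_frame(n); f=dict(p=p,d=d,**c)
    cv2.imwrite(f"pics/{n}_{s['time_s']:.2f}.png",p[:,:,::-1])
    H,S,V=cv2.split(cv2.cvtColor(p,cv2.COLOR_RGB2HSV))
    m=cv2.morphologyEx(((H>8)&(H<27)&(S>190)&(V>130)).astype(np.uint8),cv2.MORPH_CLOSE,np.ones((7,7)))
    v,u=np.mgrid[:384,:512]; W=cast(f,np.c_[u.ravel(),v.ravel()],.042)[:,:2]*1000-O
    r=W@np.c_[RX,RY]; m&=((abs(r[:,0]+10)<110)&(abs(r[:,1])<150)).reshape(m.shape)
    P=cast(f,blob(m),.042); ce,sz,a=rect(P); r=(P[:,:2]*1000-O)@np.c_[RX,RY]
    print(n,"ochre",torack(ce).round(1),np.round(sz,1),"yaw",round((a-np.degrees(YAW)+90)%180-90,1),"x",r[:,0].min().round(),r[:,0].max().round(),"y",r[:,1].min().round(),r[:,1].max().round())
E
python3 och.py
```

```text
t 8.15 rack [-35.4 -92.5] z 19.5 rpy [3.140e+00 3.000e-03 1.415e+00] F [-0.9 -5.1  4.4] w 0.0251
wrist ochre [-37.5 -66.9] [31.7 78.3] yaw -0.1 x -77.0 2.0 y -83.0 -51.0
scene ochre [ 14.2 -70.5] [22.3 36.1] yaw -86.9 x 3.0 26.0 y -88.0 -53.0
```

Emit:
move_arm(rows=[[0.27,[0.4,0,0],[0,0,0]],[0.27,[0.4,0,0],[0,0,0]],[0.27,[0.4,0,0],[0,0,0]],[0.27,[0.4,0,0],[0,0,0]],[0.27,[0.4,0,0],[0,0,0]],[0.27,[0.4,0,0],[0,0,0]],[0.27,[0.4,0,0],[0,0,0]],[0.27,[0.4,0,0],[0,0,0]],[0.27,[0.4,0,0],[0,0,0]],[0.27,[0.3,0,0],[0,0,0]],[0.27,[0,0,0],[0,0,0]]])

```text
time_s: 9.35
ee_pos: [0.521, -0.0371, 0.019]
eef_rot: [3.141, 0.0, 1.417]
force: [0.8, -4.3, 2.9]
grip_width: 0.0254
gripper_force: 1.9
```

```bash
python3 och.py
```

```text
t 9.35 rack [-35.8 -52.1] z 19.0 rpy [3.141 0.    1.417] F [ 0.8 -4.3  2.9] w 0.0254
wrist ochre [-37.8 -26.3] [31.6 78.5] yaw -0.0 x -77.0 1.0 y -42.0 -10.0
scene ochre [  9.9 -33.8] [27.6 28.1] yaw -28.7 x 2.0 25.0 y -51.0 -15.0
```

Emit:
move_arm(rows=[[0.27,[0.3,0,0],[0,0,0]],[0.27,[0.1,0,0],[0,0,0]],[0.27,[0,0,0],[0,0,0]],[0.27,[0,0,0],[0,0,0]],[0.27,[-1,0,0],[0,0,0]],[0.27,[-1,0,0],[0,0,0]],[0.27,[0,0,-3],[0,0,0]],[0.27,[0,0,-4],[0,0,0]],[0.27,[0,0,-4],[0,0,0]],[0.27,[-1.5,0,0],[0,0,0]],[0.27,[0,0,0],[0,0,0]]])

```text
time_s: 10.55
ee_pos: [0.5158, -0.0701, 0.129]
eef_rot: [3.141, 0.001, 1.413]
force: [-0.2, 0.2, 0.1]
grip_width: 0.0251
gripper_force: 0.0
```

```bash
python3 och.py; cp pics/wrist_10*.png pics/w2.png
```

```text
t 10.55 rack [-35.8 -85.4] z 129.0 rpy [3.141e+00 1.000e-03 1.413e+00] F [-0.2  0.2  0.1] w 0.0251
wrist ochre [-38.4 -22.9] [31.6 79.1] yaw 0.5 x -78.0 1.0 y -39.0 -7.0
scene ochre [-23.8 -27.1] [42. 96.] yaw -0.9 x -72.0 24.0 y -48.0 -6.0
```

View pics/w2.png

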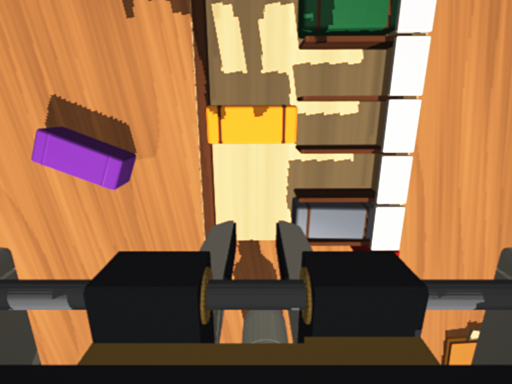

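Ochre lies square at y≈-23, lined up with the gap between the dividers at rows 98 and 152, which is the third tile from red. Next I turn the tool for the push home.

Emit:
move_arm(rows=[[0,[0,0,-1],[0,0,0.14]],[0,[0,0,0],[0,0,0.14]],[0,[0,0,0],[0,0,0.14]],[0,[0,0,0],[0,0,0.14]],[0,[0,0,0],[0,0,0.14]],[0,[0,0,0],[0,0,0.14]],[0,[0,0,0],[0,0,0.14]],[0,[0,0,0],[0,0,0.14]],[0,[0,0,0],[0,0,0.14]],[0,[0,0,0],[0,0,0.14]],[0,[0,0,0],[0,0,0.14]],[0,[0,0,0],[0,0,0.03]]])

```text
time_s: 11.85
ee_pos: [0.5152, -0.0666, 0.1369]
eef_rot: [3.141, 0.004, -0.153]
force: [-0.7, -1.0, -0.8]
grip_width: 0.0003
gripper_force: 0.0
```

Run:
```python
from h import *
from station import get_state
s=get_state(); show(s); print(go(s,-102,-23,120),s["joint_pos"].round(2))
```

```text
t 11.85 rack [-37. -82.] z 136.9 rpy [ 3.141  0.004 -0.153] F [-0.7 -1.  -0.8] w 0.0003
[-6.49 -5.91  1.72] [ 0.01  0.52  0.12  1.9  -0.09  0.73 -1.55]
```

Emit:
move_arm(rows=[[0,[-2.2,-2,0],[0,0,0]],[0,[-2.2,-2,0],[0,0,0]],[0,[-2.2,-2,0],[0,0,0]],[0,[0,0,2],[0,0,0]],[0,[0,0,0],[0,0,0]],[0,[0,0,0],[0,0,0]]])

```text
time_s: 12.45
ee_pos: [0.4599, 0.0016, 0.1182]
eef_rot: [3.141, 0.002, -0.152]
force: [0.2, -0.7, 0.2]
grip_width: 0.0005
gripper_force: 0.0
```

Run:
```python
from h import *
from station import get_state
s=get_state(); show(s); print(go(s,-102,-23,21),s["joint_pos"].round(2))
```

```text
t 12.45 rack [-102.1  -23.1] z 118.2 rpy [ 3.141e+00  2.000e-03 -1.520e-01] F [ 0.2 -0.7  0.2] w 0.0005
[ 0.03 -0.02  9.72] [-0.13  0.48  0.11  2.07 -0.09  0.6  -1.68]
```

Emit:
move_arm(rows=[[0,[0,0,4],[0,0,0]],[0,[0,0,4],[0,0,0]],[0,[0,0,1.3],[0,0,0]],[0,[0,0,0.4],[0,0,0]],[0,[0.5,0,0],[0,0,0]],[0,[0.5,0,0],[0,0,0]],[0,[0.4,0,0],[0,0,0]],[0,[0.4,0,0],[0,0,0]],[0,[0.4,0,0],[0,0,0]],[0,[0.4,0,0],[0,0,0]],[0,[0.4,0,0],[0,0,0]],[0,[0.4,0,0],[0,0,0]]])

```text
time_s: 13.65
ee_pos: [0.4906, -0.003, 0.0222]
eef_rot: [3.141, 0.006, -0.153]
force: [-5.7, 0.1, 4.7]
grip_width: 0.0006
gripper_force: 2.7
```

```bash
python3 och.py; cp pics/wrist_13*.png pics/w3.png
```

```text
t 13.65 rack [-71. -23.] z 22.2 rpy [ 3.141  0.006 -0.153] F [-5.7  0.1  4.7] w 0.0006
wrist ochre [-19.6 -23.1] [31.7 76.9] yaw 0.0 x -58.0 19.0 y -39.0 -7.0
scene ochre [ -3.4 -27.2] [40.4 90. ] yaw 0.7 x -49.0 42.0 y -48.0 -7.0
```

View pics/w3.png

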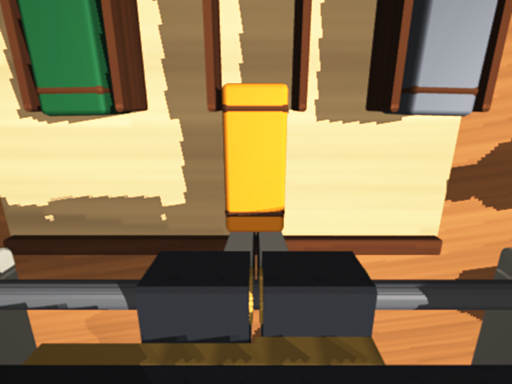

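Ochre's nose (255,95) is centred between the gap's dividers (213 and 302), so I keep pushing.

Emit:
move_arm(rows=[[0,[0.5,0,0],[0,0,0]],[0,[0.5,0,0],[0,0,0]],[0,[0.5,0,0],[0,0,0]],[0,[0.5,0,0],[0,0,0]],[0,[0.5,0,0],[0,0,0]],[0,[0.5,0,0],[0,0,0]],[0,[0.5,0,0],[0,0,0]],[0,[0.5,0,0],[0,0,0]],[0,[0.5,0,0],[0,0,0]],[0,[0.5,0,0],[0,0,0]],[0,[0.5,0,0],[0,0,0]],[0,[0.3,0,0],[0,0,0]]])

```text
time_s: 14.95
ee_pos: [0.5508, -0.0122, 0.0219]
eef_rot: [-3.142, 0.001, -0.153]
force: [-4.5, 0.9, 4.7]
grip_width: 0.0007
gripper_force: 2.6
```

Emit:
move_arm(rows=[[0,[0.3,0,0],[0,0,0]],[0,[0.3,0,0],[0,0,0]],[0,[0.2,0,0],[0,0,0]],[0,[0,0,0],[0,0,0]]])

```text
time_s: 15.35
ee_pos: [0.558, -0.0133, 0.0217]
eef_rot: [-3.142, 0.002, -0.153]
force: [-5.5, 0.5, 5.1]
grip_width: 0.0003
gripper_force: 2.7
```

```bash
python3 och.py
```

```text
t 15.35 rack [ -2.9 -22.8] z 21.7 rpy [-3.142e+00  2.000e-03 -1.530e-01] F [-5.5  0.5  5.1] w 0.0003
wrist ochre [ 46.7 -23.4] [31.4 51.6] yaw 0.0 x 21.0 73.0 y -39.0 -8.0
scene ochre [ 39.4 -23.9] [37.6 40.9] yaw 0.3 x 19.0 60.0 y -43.0 -5.0
```

Still at sliding force; continue until the wall pushes back.

Emit:
move_arm(rows=[[0,[0.2,0,0],[0,0,0]],[0,[0.2,0,0],[0,0,0]],[0,[0,0,0],[0,0,0]]])

```text
time_s: 15.75
ee_pos: [0.5579, -0.0133, 0.0214]
eef_rot: [3.141, 0.011, -0.153]
force: [-10.7, 2.3, 8.5]
grip_width: 0.0005
gripper_force: 5.4
```

Emit:
move_arm(rows=[[0,[0.3,0,0],[0,0,0]],[0,[0,0,0],[0,0,0]]])

```text
time_s: 15.95
ee_pos: [0.5578, -0.0132, 0.0211]
eef_rot: [3.141, 0.017, -0.153]
force: [-15.4, 2.4, 12.1]
grip_width: 0.0006
gripper_force: 7.6
```

It's rigidly against the wall. I'll back off, rise and check.

Emit:
move_arm(rows=[[0,[-0.7,0,0],[0,0,0]],[0,[-1.5,0,0],[0,0,0]],[0,[-2,0,0],[0,0,0]],[0,[-1,0,-2],[0,0,0]],[0,[0,0,-4],[0,0,0]],[0,[0,0,-4],[0,0,0]],[0,[0,0,-3],[0,0,0]],[0,[0,0,0],[0,0,0]],[0,[0,0,0],[0,0,0]]])

```text
time_s: 16.85
ee_pos: [0.5166, -0.0068, 0.1526]
eef_rot: [-3.141, -0.006, -0.153]
force: [0.4, 0.3, -0.2]
grip_width: 0.0005
gripper_force: 0.0
```

```bash
python3 och.py; cp pics/wrist_16*.png pics/w4.png
```

```text
t 16.85 rack [-44.8 -22.7] z 152.6 rpy [-3.141 -0.006 -0.153] F [ 0.4  0.3 -0.2] w 0.0005
wrist ochre [ 40.2 -23.6] [31.7 64.2] yaw -0.4 x 8.0 72.0 y -40.0 -8.0
scene ochre [ 36.7 -23.9] [37.4 46.2] yaw 0.4 x 14.0 60.0 y -43.0 -5.0
```

View pics/w4.png

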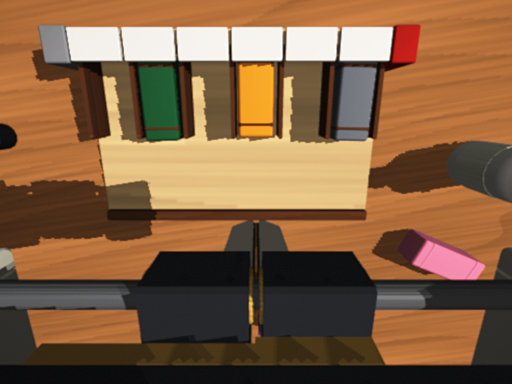

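Ochre (256,100) is in the third gap from the red cap (406,43). Its near end is at x≈+8, level with the grey and green weights, so it is home. The robot is clear.

```bash
python3 -c "
from station import ctrl; print(ctrl.job_done())"
```

```text
the job is handed in; nothing more can be done
None
```

I touched the first, second and third tiles from the red end in order, slid the ochre weight along the trough and pushed it home against the back wall of the third gap, then handed the job in at about 17 s; the hand-in returned no verdict.

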